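# Free the jammed solvent can and stand it on the drip tray

## Robot

A 7-joint arm with a two-finger parallel gripper is mounted at the origin on a cart in front of the work surface, level with it; the furniture and walls round the work are solid. World frame = base frame: x ahead of the robot, y to its left, z up, the work surface at z = 0. Lengths are in m, angles in rad, forces in N, time in s.
With the tool pointing down it reaches from about 0.4 to 0.75 m from the base axis. Payload 19.5 kg.
Tool frame: the origin (TCP) lies midway between the tips of the shut fingers; the grasp point (between the pads) lies 19 mm behind it; z points along the fingers, y is the direction in which the jaws open and shut (so a half turn about z gives the same grasp; the last joint's range is limited). The gripper opens to 85 mm and grips with 20 to 120 N. Pads are 22 mm wide; open, the fingers measure 114 mm over their backs; the gripper's body (76 mm by 85 mm) begins 54 mm behind the grasp point. The pads swing forward as they close: fully open they stand 13 mm farther back than shut.
Start: joints at [-1.243, 0.707, -0.028, 1.485, 0.022, 0.951, -0.075], TCP at [0.208, 0.536, 0.231] pointing down, gripper open.
Joint ranges: [-2.71, 2.71], [-0.32, 2.16], [-1.57, 1.52], [0, 2.45], [-1.46, 4.6], [0, 2.02], [-2.83, 2.83]. Speed limits (rad/s): [1.89, 1.89, 2.57, 2.57, 3.01, 3.01, 3.01].

## Interface

Orientations are given as a unit quaternion [w, x, y, z].
In Python, from workcell import manip gives the robot as it stands. The module is installed in compiled form; this text tells all that it offers.
- The arm moves only by the tool apply_moves, never from a script. Its arguments are lists of equal length, an entry for each row: "dp": the shift along the world's x, y, z in m, a list of three; "angular": the turn, a rotation vector about the world's x, y, z in degrees, a list of three; "jaw": the finger opening in m, from 0 to 0.0854. A call has 1 to 12 rows; each row is the pose to reach, as a shift and turn from the pose commanded when the call began; what a row does not reach only later rows make up. A row lasts 1/8 s, in which the tool goes at most 62.5 mm and 10.7 degrees, less where a joint would pass 70% of its speed; a pose out of reach is approached as far as the arm can. A call with a gripper value outside its range is refused whole. The fingers move at their own pace and stop on an object; "grip_force" is the grip in N (left out, the last holds). Time passes only in rows, so rows that repeat a pose let the fingers close. It gives the time, the measured TCP pose, the force and the opening at its end, in the units of the state.
- manip.observe(): the state, without advancing time (a new reading comes with each control period).
- manip.get_image(name): name is "scene" or "top" or "wrist"; returns (picture, depth): 420x560x3 uint8, red, green, blue; 420x560 float32, m along the optical axis (not along the pixel's ray), 0 where there is no reading.
- manip.camera_info(name): a dict with "vfov" (degrees; the focal length in pixels is half the picture's height over the tangent of half this angle, whatever the lens; pixels are square), "cx", "cy" (the principal point, pixels), "pose" (4x4, takes a point from camera to world coordinates); the wrist camera has in their place "hand_eye" (4x4, takes a point from camera to tool coordinates, whose origin is the TCP and whose axes are the flange's). Camera axes: x right, y up, looking along -z (the intrinsics and any distortion apply to the point x, -y, -z); pixel columns grow to the right and rows downward; lengths in m; the calibration is good to about 2 mm. A picture is of the moment at which its call begins: read the wrist's pose just before it. camera_info takes no time and is no camera call.
- manip.sign_off(): hands the job in, once; it reports no verdict.
The state is a dict: "t": time; "qpos": joint angles; "joint_velocities": joint speeds; "joint_efforts": joint torques, N m; "eef_pos": TCP position; "tool_rot": TCP orientation; "ft_force": force on the tool from outside, world axes, zero at the start; "wrist_torque": the same for the moment, N m; "width": finger opening in m.
Only numpy, scipy, OpenCV 4.12 (cv2) and the standard library are available. Lean on these libraries where they do the work, as an engineer would, in place of code of your own. Each camera call takes 0.05 s, during which the arm holds its last target. There are 200 camera calls.

## Task

The oblong screw-cap solvent can has got wedged askew in a corner of the wooden caddy, beside an ink tin. Pull it free and stand it upright on its foot in the steel drip tray, in the free part next to the tin that stands there, and let go. Leave both tins standing in their places.

Things in the scene. Friction and masses are not known exactly. Their poses are not given: they have to be found in the camera images.
- can_center (a point): Centre (half-way up, on the axis) of the loose oblong solvent can in the caddy: 40 mm (its x) by 66 mm (y) by 144 mm tall (z, foot to cap), 0.3 to 0.6 kg; straight body up to 129 mm, then a cap 26 mm across. It leans 39 degrees, cap toward the caddy's -x, its x level along the caddy's y. Grip it across the 40 mm, 95 to 105 mm up its axis, clear of rim and tin; draw it out along its axis.
- caddy: Fixed plywood caddy, 173 (x) by 132 (y) by 56 mm high, walls and floor 7 mm. Origin: centre of its underside. Its -x end points roughly to the robot's right. A divider leaves an end cell (-x) 91 mm long, 118 wide. The can is only wedged there, by friction: foot against floor and divider, leaning over the end wall's rim, 2 to 3 mm from the +y wall, the tin on its other side. Gouges lie in the other cell.
- caddy_tin: Ink tin beside the can in the caddy's -x end cell, at its -y side, 2 to 5 mm from the can; 68 mm across, 47 mm high, upright. Origin: centre of its underside.
- tray: Shallow steel drip tray, fixed: 150 mm (x) by 230 mm (y), rim 12 mm high, floor 3 mm thick. Origin: centre of its underside. An ink tin stands in its +y end; the rest is free. The ink guns that hang along the back of the worktop are solid: draw the arm back before swinging it across.
- tray_free (a point): Centre of the free part of the drip tray, on the top of its floor (3 mm above the worktop), 42 mm from the tray's centre toward its -y end. About 140 mm by 144 mm is free around it.
- tray_tin: Ink tin in the +y end of the drip tray, 70 mm across, 63 mm high, upright, about 107 mm from the centre of the free part. Origin: centre of its underside.

How it is judged:
By the outcome, as a careful person would: the job done as asked, in the order asked, and still so for the second after the job is handed in, with the robot touching nothing.
It also fails if it takes over 40 s, if anything falls off the work surface, if the arm or the gripper's body presses on something with over 40 N, if the wrist force passes 120 N, or if a joint passes its speed limit or range.

## Working session

There is one attempt and no reset: what is moved stays moved. The work goes in short steps, Python scripts to look and compute and a tool call to move; the robot and the scene stay as the last step left them, time stands still between calls to the robot, and variables do not carry over. Pictures are saved under pics/ and viewed, about 8 in all and at most 12, crops included, and the job is handed in when it is done.

Besides the shell and the picture viewer there is one more tool, called after "Request:" as name(argument=value, ...) on one line, values as JSON. apply_moves: Moves the arm, as the interface text tells. Its arguments: {"type":"object","properties":{"dp":{"type":"array","items":{"type":"array","items":{"type":"number"}}},"angular":{"type":"array","items":{"type":"array","items":{"type":"number"}}},"jaw":{"type":"array","items":{"type":"number"}},"grip_force":{"type":"number"}},"required":["dp","angular","jaw"]}

```bash
mkdir -p pics; cat > h.py <<'E'
import numpy as np, cv2
from workcell import manip
from scipy.spatial.transform import Rotation as R
def qR(q): return R.from_quat([q[1],q[2],q[3],q[0]])
def cam(n,s=None):
    i=manip.camera_info(n); f=210/np.tan(np.radians(i['vfov'])/2)
    if 'pose' in i: T=np.array(i['pose'])
    else:
        s=s or manip.observe(); T=np.eye(4);T[:3,:3]=qR(s['tool_rot']).as_matrix();T[:3,3]=s['eef_pos'];T=T@np.array(i['hand_eye'])
    return f,i['cx'],i['cy'],T,i
def pts(n,d,c):
    f,cx,cy,T,_=c; v,u=np.indices(d.shape)
    P=np.stack([(u-cx)/f*d,-(v-cy)/f*d,-d],-1)
    return P@T[:3,:3].T+T[:3,3]
def plane(c,u,v,z):
    f,cx,cy,T,_=c; r=T[:3,:3]@np.array([(u-cx)/f,-(v-cy)/f,-1]); return T[:3,3]+r*(z-T[2,3])/r[2]
def proj(c,p):
    f,cx,cy,T,_=c; q=T[:3,:3].T@(np.array(p)-T[:3,3]); return cx+f*q[0]/-q[2], cy-f*q[1]/-q[2]
def shot(n):
    s=manip.observe(); c=cam(n,s); im,d=manip.get_image(n); np.savez(f'{n}.npz',im=im,d=d,P=pts(n,d,c)); return im,d,c
E
python3 - <<'E'
from h import *
s=manip.observe(); print(s)
for n in ['top','scene']:
    im,d,c=shot(n); print(n,{k:v for k,v in c[4].items()}); cv2.imwrite(f'pics/{n}0.png',im[...,::-1])
print(manip.camera_info('wrist'))
E
```

```text
{'t': 0.0, 'qpos': array([-1.24272158,  0.70709622, -0.02762354,  1.484998  ,  0.0220292 ,
        0.95090715, -0.07550534]), 'joint_velocities': array([ 0.00044568,  0.00126273,  0.00139586,  0.0007251 ,  0.00097905,
        0.00047678, -0.00045986]), 'joint_efforts': array([-4.07805019e-04, -8.83205795e+01,  1.23447396e+00, -2.36178052e+01,
        1.67957781e-02,  6.27509653e-03, -2.82777705e-05]), 'eef_pos': array([0.20771679, 0.53588442, 0.23083154]), 'tool_rot': array([-7.41653112e-05,  1.83827590e-01,  9.82958347e-01, -5.47714418e-04]), 'ft_force': array([-0.12439543,  0.0212947 , -0.53161805]), 'wrist_torque': array([ 0.00576719,  0.03008104, -0.00125342]), 'width': 0.08568375248181823}
top {'vfov': 52.36503371367637, 'cx': 275.3752351776234, 'cy': 212.7494647415629, 'pose': array([[-0.01849548,  0.99596229, -0.08784662,  0.45615067],
       [-0.99965508, -0.02005921, -0.0169513 , -0.01231744],
       [-0.01864499,  0.0875028 ,  0.99598977,  1.01514862],
       [ 0.        ,  0.        ,  0.        ,  1.        ]])}
scene {'vfov': 43.697805436988084, 'cx': 274.79535987190616, 'cy': 213.302626182856, 'pose': array([[ 0.85537597,  0.41149747, -0.31464547,  0.19582631],
       [-0.51785831,  0.6647165 , -0.53849304, -0.56529701],
       [-0.01243849,  0.62355578,  0.78167991,  0.88072614],
       [ 0.        ,  0.        ,  0.        ,  1.        ]])}
{'vfov': 59.76130546466441, 'cx': 276.20212087109905, 'cy': 209.55856108585093, 'hand_eye': array([[ 8.24617439e-05,  9.60416320e-01,  2.78568636e-01,
         6.99328864e-02],
       [ 9.99999979e-01, -1.32172885e-04,  1.59670717e-04,
        -2.90477969e-04],
       [ 1.90169582e-04,  2.78568617e-01, -9.60416310e-01,
        -1.42413078e-01],
       [ 0.00000000e+00,  0.00000000e+00,  0.00000000e+00,
         1.00000000e+00]])}
```

View pics/top0.png

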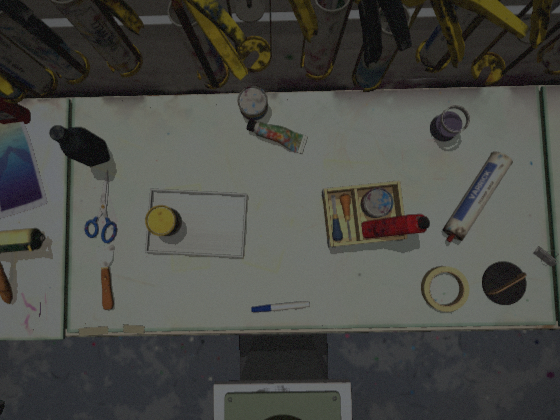

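View pics/scene0.png

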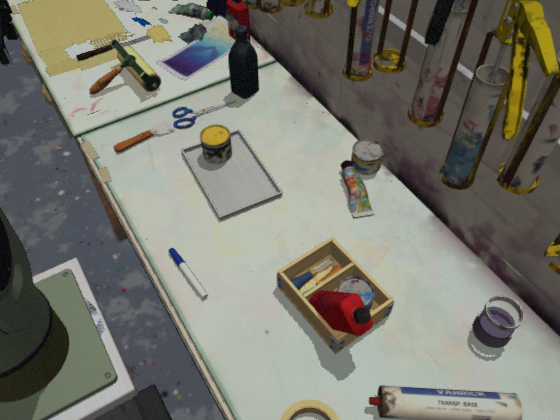

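The top view shows the red can at about (362–428, 212–240) with its cap to the right. The caddy spans (323–408, 180–248), with its tin at (379, 203). The tray spans (147–248, 190–257), with its tin at (163, 221). The scene view agrees with this. Next I measure positions.

```bash
python3 - <<'E'
from h import *
for n in ['top','scene']:
    a=np.load(n+'.npz'); im,P=a['im'],a['P']; c=cam(n); hsv=cv2.cvtColor(im,cv2.COLOR_RGB2HSV)
    H,S,V=[hsv[...,i].astype(int) for i in range(3)]
    print(n,'table z',np.median(P[280:300,200:230,2]) if n=='top' else np.median(P[300:330,240:260,2]))
    m=((H<8)|(H>172))&(S>150)&(V>60)&(P[...,2]>.01)&(P[...,0]>.3)&(P[...,0]<.6)&(P[...,1]>-.4)&(P[...,1]<-.1)
    q=P[m]; print('red',q.shape,q.min(0),q.max(0),np.median(q,0))
    # rim points of caddy
    box=(P[...,0]>.3)&(P[...,0]<.65)&(P[...,1]>-.4)&(P[...,1]<-.05)
    r=box&(abs(P[...,2]-.056)<.005)&~m
    print('rim',r.sum(),cv2.minAreaRect(P[r][:,:2].astype(np.float32)))
    t=box&(P[...,2]>.045)&(P[...,2]<.06)
    # tray tin
    b=(P[...,1]>.05)&(P[...,1]<.4)&(P[...,0]>.3)&(P[...,0]<.65)
    k=b&(abs(P[...,2]-.066)<.005); print('tin',k.sum(),cv2.minEnclosingCircle(P[k][:,:2].astype(np.float32)),np.median(P[k],0))
    k=b&(P[...,2]>.006)&(P[...,2]<.02); print('tray rim',k.sum(),cv2.minAreaRect(P[k][:,:2].astype(np.float32)))
c=cam('top')
for name,z,ps in [('trayrim',.012,[(149,191),(248,195),(245,257),(146,253)]),('caddyrim',.056,[(323,188),(402,181),(409,238),(327,248)]),('traytin',.066,[(163,221)]),('caddytin',.054,[(379,203)])]:
    print(name,[plane(c,*p,z)[:2].round(3) for p in ps])
im=np.load('top.npz')['im'];cv2.imwrite('pics/topc.png',cv2.resize(np.clip(im[170:260,310:440,::-1].astype(int)*2,0,255).astype(np.uint8),None,fx=6,fy=6,interpolation=2))
E
```

```text
top table z -0.0007498726047844295
red (730, 3) [ 0.47250732 -0.39848187  0.02778504] [ 0.52471276 -0.19049788  0.14482944] [ 0.50466351 -0.24865093  0.11702982]
rim 1173 ((0.5405787229537964, -0.2525581121444702), (0.13280124962329865, 0.28428637981414795), 4.4026713371276855)
tin 473 ((0.5296375155448914, 0.2627675533294678), 0.035149864852428436) [0.53052189 0.26230045 0.06290723]
tray rim 983 ((0.46471863985061646, 0.22594982385635376), (0.29715603590011597, 0.34853115677833557), 0.21679538488388062)
scene table z -0.0009846959593451943
red (1677, 3) [ 0.46757347 -0.39985915  0.01356229] [ 0.5617378  -0.1827483   0.14378388] [ 0.48815429 -0.26831222  0.10844599]
rim 1535 ((0.5334224700927734, -0.19516415894031525), (0.13314035534858704, 0.17454536259174347), 4.893615245819092)
tin 306 ((0.5260896682739258, 0.26439139246940613), 0.03724651038646698) [0.52700082 0.2640891  0.06278064]
tray rim 943 ((0.4607841968536377, 0.22388730943202972), (0.35590192675590515, 0.28369879722595215), 87.85131072998047)
trayrim [array([0.603, 0.305]), array([0.588, 0.069]), array([0.442, 0.078]), array([0.456, 0.311])]
caddyrim [array([ 0.595, -0.105]), array([ 0.607, -0.283]), array([ 0.478, -0.293]), array([ 0.459, -0.11 ])]
traytin [array([0.526, 0.256])]
caddytin [array([ 0.558, -0.23 ])]
```

View pics/topc.png

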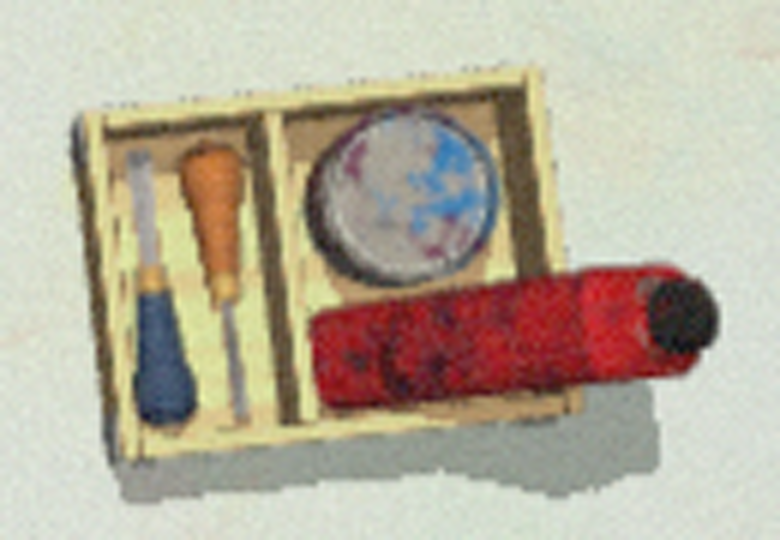

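The can has red body pixels, cap to −y, and matches the wedge geometry I computed. My plan is to grip with the tool vertical, then tilt it radially for the placing. First I swing over.

Request:
apply_moves(dp=[[0.02,-0.04,0.02],[0.045,-0.08,0.04],[0.07,-0.125,0.06],[0.1,-0.17,0.07],[0.125,-0.215,0.07],[0.15,-0.26,0.07],[0.175,-0.305,0.07],[0.2,-0.35,0.07],[0.225,-0.395,0.07],[0.25,-0.44,0.07],[0.26,-0.49,0.07],[0.27,-0.54,0.07]], angular=[[0,0,-3],[0,0,-7],[0,0,-11],[0,0,-15],[0,0,-19],[0,0,-23],[0,0,-27],[0,0,-31],[0,0,-35],[0,0,-39],[0,0,-43],[0,0,-47]], jaw=[0.085,0.085,0.085,0.085,0.085,0.085,0.085,0.085,0.085,0.085,0.085,0.085])

```text
t: 1.6
eef_pos: [0.4779, -0.0055, 0.3011]
tool_rot: [-0.0, 0.561, 0.828, -0.0]
ft_force: [1.2, 0.2, -0.1]
width: 0.085
```

Request:
apply_moves(dp=[[0.005,-0.045,-0.01],[0.01,-0.09,-0.02],[0.015,-0.135,-0.03],[0.02,-0.18,-0.04],[0.025,-0.22,-0.05],[0.025,-0.25,-0.06],[0.025,-0.27,-0.06],[0.025,-0.27,-0.06]], angular=[[0,0,-3],[0,0,-6],[0,0,-9],[0,0,-12],[0,0,-14],[0,0,-16],[0,0,-17],[0,0,-17]], jaw=[0.085,0.085,0.085,0.085,0.085,0.085,0.085,0.085])

```text
t: 2.6
eef_pos: [0.5026, -0.2747, 0.2414]
tool_rot: [-0.0, 0.677, 0.736, -0.0]
ft_force: [0.5, 1.0, -1.2]
width: 0.0849
```

```bash
cat > m.py <<'E'
from h import *
s=manip.observe(); print(s['t'],s['eef_pos'],s['tool_rot'],s['ft_force'],s['qpos'].round(2))
cx=np.array([-.085,.996,0]);cy=np.array([-.996,-.085,0]);z=np.array([0,0,1]);O=np.array([.5334,-.195,0])
for n in ['wrist']:
    im,d,c=shot(n); P=np.load(n+'.npz')['P']; hsv=cv2.cvtColor(im,cv2.COLOR_RGB2HSV); H,S,V=[hsv[...,i].astype(int) for i in range(3)]
    m=((H<8)|(H>172))&(S>130)&(V>40)&(d>0)
    m=cv2.erode(m.astype(np.uint8),np.ones((5,5)))>0
    cv2.imwrite('pics/w1.png',np.clip(im[...,::-1].astype(int)*2,0,255).astype(np.uint8))
    q=P[m]-O; L=np.stack([q@cx,q@cy,q[:,2]],1); th=np.radians(39)
    b=np.array([np.cos(th),0,np.sin(th)]);a=np.array([-np.sin(th),0,np.cos(th)])
    print(L.min(0),L.max(0),np.percentile(L[:,1],[1,50,99]))
    print('b of face',np.percentile(L@b,[5,25,50,75,95]),'s',np.percentile(L@a,[1,50,99]))
    F=np.array([-.01415,.0365,.02775]); print('expected b',F@b+.033,'a',F@a,F@a+.129)
    f=L[abs(L@b-np.median(L@b))<.006]; u,sv,vt=np.linalg.svd(f-f.mean(0),full_matrices=False); print('axis',vt)
    e=np.stack([f@a,f[:,1]],1).astype(np.float32); print(cv2.minAreaRect(e))
E
python3 m.py
```

```text
2.6 [ 0.50260504 -0.27474402  0.24138658] [-6.60337553e-06  6.77245712e-01  7.35756900e-01 -1.72828793e-04] [ 0.49785536  0.9770765  -1.21073719] [ 0.32  0.71  0.24  1.48 -0.19  0.98  0.7 ]
[-0.19697457  0.01748378  0.02866   ] [0.00779663 0.07699543 0.14419453] [0.0185177  0.0349446  0.05173523]
b of face [0.01897822 0.03423675 0.03648837 0.03717378 0.037833  ] s [0.03608895 0.12248196 0.16056236]
expected b 0.039467025497016854 a 0.030470683963786143 0.15947068396378614
axis [[-0.63646061  0.01447707  0.77117333]
 [-0.00345082 -0.99986728  0.01592228]
 [ 0.77130148  0.00747272  0.6364261 ]]
((0.09537607431411743, 0.03476470336318016), (0.034223392605781555, 0.12450743466615677), 89.74966430664062)
```

View pics/w1.png

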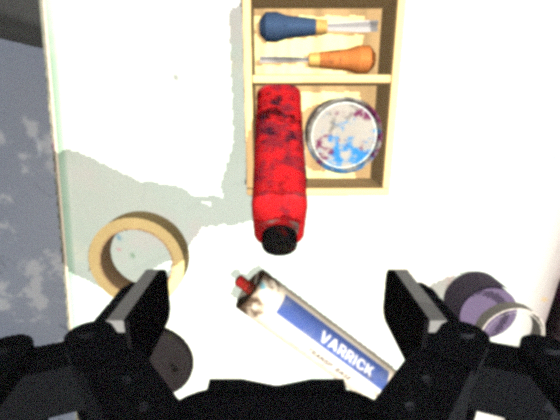

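The wrist view shows the can at (278, 85–250) with its cap at (279, 239), centred between the open fingers. Its face lies within 2.5 mm of the prediction. I descend and grip.

Request:
apply_moves(dp=[[0.002,-0.001,-0.03],[0.002,-0.001,-0.06],[0.002,-0.001,-0.09],[0.002,-0.001,-0.115],[0.002,-0.001,-0.135],[0.002,-0.001,-0.148],[0.002,-0.001,-0.154],[0.002,-0.001,-0.154]], angular=[[0,0,-0.5],[0,0,-0.5],[0,0,-0.5],[0,0,-0.5],[0,0,-0.5],[0,0,-0.5],[0,0,-0.5],[0,0,-0.5]], jaw=[0.085,0.085,0.085,0.085,0.085,0.085,0.085,0.085], grip_force=80)

```text
t: 3.65
eef_pos: [0.505, -0.2747, 0.0875]
tool_rot: [0.0, 0.68, 0.733, 0.0]
ft_force: [-0.2, -0.3, -0.4]
width: 0.0855
```

Request:
apply_moves(dp=[[0,0,0],[0,0,0],[0,0,0],[0,0,0],[0,0,0],[0,0,0],[0,0,0],[0,0,0]], angular=[[0,0,0],[0,0,0],[0,0,0],[0,0,0],[0,0,0],[0,0,0],[0,0,0],[0,0,0]], jaw=[0.06,0.05,0.045,0.03,0.03,0.03,0.03,0.03])

```text
t: 4.65
eef_pos: [0.505, -0.2749, 0.0875]
tool_rot: [0.0, 0.68, 0.733, 0.0]
ft_force: [0.5, -0.0, 6.1]
width: 0.0395
```

Request:
apply_moves(dp=[[0,-0.002,0.003],[0.0005,-0.005,0.0065],[0.001,-0.01,0.0125],[0.001,-0.015,0.0185],[0.0015,-0.02,0.025],[0.002,-0.025,0.031]], angular=[[0,0,0],[0,0,0],[0,0,0],[0,0,0],[0,0,0],[0,0,0]], jaw=[0.03,0.03,0.03,0.03,0.03,0.03])

```text
t: 5.4
eef_pos: [0.5068, -0.3003, 0.1188]
tool_rot: [-0.0, 0.68, 0.733, -0.0]
ft_force: [-0.3, 2.2, -4.0]
width: 0.0393
```

```bash
sed -i 's/w1.png/w2.png/' m.py; python3 m.py
```

```text
5.4 [ 0.50682708 -0.30025321  0.11877779] [-1.83790463e-05  6.80046195e-01  7.33169266e-01 -1.63739145e-06] [-0.27229444  2.16144805 -3.98470162] [ 0.39  0.88  0.19  1.56 -0.23  0.72  0.76]
[-0.12618538  0.0158199   0.07739837] [-0.01717007  0.05348664  0.17518304] [0.01722838 0.03422736 0.05184058]
b of face [0.02413313 0.03461795 0.03644031 0.03706366 0.03771659] s [0.07693705 0.16562131 0.20023697]
expected b 0.039467025497016854 a 0.030470683963786143 0.15947068396378614
axis [[-0.63537992  0.00811613  0.77215703]
 [ 0.0085596   0.99995736 -0.00346715]
 [ 0.77215224 -0.0044064   0.6354223 ]]
((0.13513058423995972, 0.034744199365377426), (0.03703020140528679, 0.12434659898281097), 89.8235855102539)
```

View pics/w2.png

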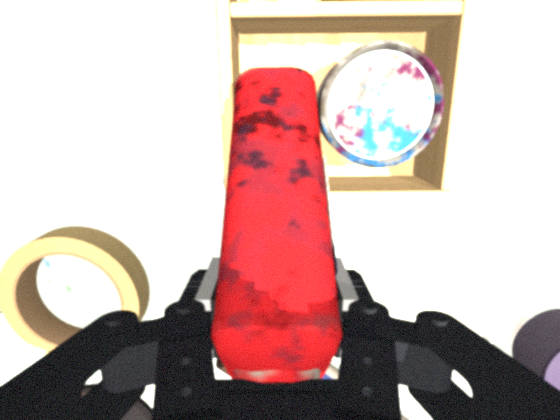

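The wrist view shows the can moved 40 mm out along its axis with its lean unchanged. The foot is at about (277, 70) and the tin still stands at (381, 103). I continue the pull and lift.

Request:
apply_moves(dp=[[0.0005,-0.008,0.01],[0.001,-0.018,0.022],[0.002,-0.03,0.037],[0.003,-0.044,0.054],[0.003,-0.05,0.08],[0.0,-0.05,0.11],[-0.003,-0.045,0.135],[-0.007,-0.02,0.15],[-0.007,0.02,0.15],[-0.007,0.065,0.15],[-0.007,0.11,0.15],[-0.007,0.155,0.15]], angular=[[0,0,0],[0,0,0],[0,0,0],[0,0,0],[0,0,0],[0,0,0],[0,0,0],[0,0,0],[0,0,0],[0,0,0],[0,0,0],[0,0,0]], jaw=[0.03,0.03,0.03,0.03,0.03,0.03,0.03,0.03,0.03,0.03,0.03,0.03])

```text
t: 6.95
eef_pos: [0.4998, -0.1442, 0.2688]
tool_rot: [0.0, 0.68, 0.733, -0.0]
ft_force: [1.1, -0.0, -3.3]
width: 0.0393
```

Request:
apply_moves(dp=[[0,0.04,0],[0,0.08,0],[0,0.115,0],[0,0.145,0],[0,0.175,0],[0,0.2,0],[0.005,0.225,0],[0.01,0.25,0],[0.015,0.275,0],[0.02,0.287,0],[0.02,0.287,0],[0.02,0.287,0]], angular=[[-4,-0.3,0],[-8,-0.5,0],[-12,-0.8,0],[-16,-1.1,0],[-20,-1.4,0],[-24,-1.7,0],[-28,-2,0],[-32,-2.2,0],[-36,-2.5,0],[-39,-2.7,0],[-39,-2.7,0],[-39,-2.7,0]], jaw=[0.03,0.03,0.03,0.03,0.03,0.03,0.03,0.03,0.03,0.03,0.03,0.03])

```text
t: 8.45
eef_pos: [0.5199, 0.1412, 0.2688]
tool_rot: [0.244, 0.641, 0.691, -0.229]
ft_force: [-0.4, -0.5, -3.7]
width: 0.0391
```

```bash
cat > m2.py <<'E'
from h import *
import sys
s=manip.observe(); print(s['t'],s['eef_pos'],s['ft_force'],s['qpos'].round(2),s['width']); print(qR(s['tool_rot']).as_matrix().round(3))
for n in ['scene','top']:
    im,d,c=shot(n);P=np.load(n+'.npz')['P']; hsv=cv2.cvtColor(im,cv2.COLOR_RGB2HSV); H,S,V=[hsv[...,i].astype(int) for i in range(3)]
    m=((H<8)|(H>172))&(S>140)&(V>50)&(d>0)&(P[...,1]>-.05)&(P[...,1]<.26)&(P[...,0]>.35)&(P[...,0]<.65)
    m=cv2.erode(m.astype(np.uint8),np.ones((3,3)))>0
    q=P[m]; print(n,len(q),np.percentile(q,[2,50,98],axis=0).round(3))
    if n=='scene': cv2.imwrite(f'pics/{sys.argv[1]}.png',np.clip(im[...,::-1].astype(int)*1.6,0,255).astype(np.uint8))
    # dominant faces: normals via local plane fit
    ax=cv2.PCACompute(q.astype(np.float32),None)[1]; print(ax.round(3))
    for lo,hi in [(0,50),(50,100)]:
        a,b=np.percentile(q[:,2],[lo,hi]); w=q[(q[:,2]>=a)&(q[:,2]<=b)]; print(w.mean(0).round(3))
E
python3 m2.py s1
```

```text
8.45 [0.51994537 0.14121407 0.26880825] [-0.38203164 -0.47119479 -3.74523955] [-0.93  0.88  0.66  1.41  0.15  1.22 -0.4 ] 0.03914854696564467
[[-0.058  0.997  0.043]
 [ 0.774  0.073 -0.629]
 [-0.63  -0.003 -0.777]]
scene 1232 [[0.497 0.118 0.192]
 [0.507 0.124 0.265]
 [0.532 0.164 0.311]]
[[ 0.068  0.005  0.998]
 [-0.545  0.838  0.033]
 [ 0.835  0.546 -0.06 ]]
[0.507 0.131 0.224]
[0.513 0.129 0.296]
top 419 [[0.503 0.119 0.305]
 [0.518 0.137 0.308]
 [0.538 0.178 0.312]]
[[-0.075  0.997  0.001]
 [ 0.997  0.075  0.005]
 [-0.005 -0.001  1.   ]]
[0.519 0.145 0.307]
[0.519 0.145 0.31 ]
```

View pics/s1.png

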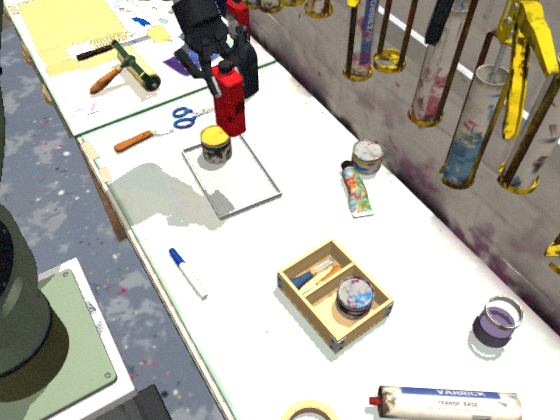

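The scene view shows the can hanging upright at (229, 100) over the tray. The shoulder normal is vertical to 0.3°, and both tins stand in place: the tray tin at (215, 143) and the caddy tin at (355, 297). I lower it.

Request:
apply_moves(dp=[[0,0,-0.03],[0,0,-0.065],[0,0,-0.1],[0,0,-0.13],[0,0,-0.15],[0,0,-0.162],[0,0,-0.168],[0,0,-0.171],[0,0,-0.172]], angular=[[0,0,0],[0,0,0],[0,0,0],[0,0,0],[0,0,0],[0,0,0],[0,0,0],[0,0,0],[0,0,0]], jaw=[0.03,0.03,0.03,0.03,0.03,0.03,0.03,0.03,0.03])

```text
t: 9.68
eef_pos: [0.52, 0.1422, 0.0966]
tool_rot: [0.244, 0.641, 0.691, -0.229]
ft_force: [0.4, -0.6, -3.8]
width: 0.0389
```

Request:
apply_moves(dp=[[0,0,-0.001],[0,0,-0.002],[0,0,-0.003],[0,0,-0.003]], angular=[[0,0,0],[0,0,0],[0,0,0],[0,0,0]], jaw=[0.03,0.03,0.03,0.03])

```text
t: 10.18
eef_pos: [0.5198, 0.1421, 0.0932]
tool_rot: [0.244, 0.641, 0.691, -0.229]
ft_force: [-0.4, -0.4, -3.0]
width: 0.0394
```

Not on the floor yet, since the force still reads only the weight. I keep inching down.

Request:
apply_moves(dp=[[0,0,-0.0005],[0,0,-0.001],[0,0,-0.0015],[0,0,-0.0015]], angular=[[0,0,0],[0,0,0],[0,0,0],[0,0,0]], jaw=[0.03,0.03,0.03,0.03])

```text
t: 10.68
eef_pos: [0.5198, 0.1421, 0.0917]
tool_rot: [0.244, 0.641, 0.691, -0.229]
ft_force: [-0.2, -0.2, -3.8]
width: 0.0389
```

Request:
apply_moves(dp=[[0,0,-0.0005],[0,0,-0.001],[0,0,-0.001]], angular=[[0,0,0],[0,0,0],[0,0,0]], jaw=[0.03,0.03,0.03])

```text
t: 11.05
eef_pos: [0.5198, 0.1421, 0.0907]
tool_rot: [0.244, 0.641, 0.691, -0.229]
ft_force: [-0.3, 0.3, -3.8]
width: 0.039
```

```bash
python3 m2.py s2
```

```text
11.05 [0.5198149  0.14212063 0.09072513] [-0.3101716   0.32834956 -3.83753142] [-0.91  1.13  0.59  1.54  0.09  0.89 -0.52] 0.038988685087700065
[[-0.06   0.997  0.043]
 [ 0.774  0.074 -0.629]
 [-0.631 -0.004 -0.776]]
scene 825 [[0.497 0.119 0.015]
 [0.508 0.125 0.088]
 [0.531 0.165 0.133]]
[[ 0.063  0.029  0.998]
 [-0.547  0.837  0.011]
 [ 0.835  0.547 -0.068]]
[0.507 0.131 0.048]
[0.514 0.131 0.119]
top 246 [[0.503 0.121 0.126]
 [0.519 0.137 0.13 ]
 [0.537 0.179 0.134]]
[[-0.072  0.997  0.008]
 [ 0.997  0.072  0.005]
 [-0.004 -0.008  1.   ]]
[0.518 0.143 0.129]
[0.521 0.149 0.132]
```

Request:
apply_moves(dp=[[0,0,-0.0005],[0,0,-0.001],[0,0,-0.001]], angular=[[0,0,0],[0,0,0],[0,0,0]], jaw=[0.03,0.03,0.03])

```text
t: 11.52
eef_pos: [0.5198, 0.1421, 0.0897]
tool_rot: [0.244, 0.641, 0.691, -0.229]
ft_force: [-0.4, -0.1, -3.6]
width: 0.0393
```

Request:
apply_moves(dp=[[0,0,-0.0005],[0,0,-0.001],[0,0,-0.001]], angular=[[0,0,0],[0,0,0],[0,0,0]], jaw=[0.03,0.03,0.03])

```text
t: 11.9
eef_pos: [0.5198, 0.1419, 0.0895]
tool_rot: [0.244, 0.641, 0.691, -0.229]
ft_force: [-3.3, 1.9, 8.5]
width: 0.0391
```

Contact: the force rose to +8.5 N. I release and back out along the tool axis.

Request:
apply_moves(dp=[[0,0,0.0005],[0,0,0.0005],[0,0,0.0005],[0,0,0.0005],[0,0,0.0005],[0,0,0.0005]], angular=[[0,0,0],[0,0,0],[0,0,0],[0,0,0],[0,0,0],[0,0,0]], jaw=[0.042,0.048,0.055,0.065,0.075,0.08])

```text
t: 12.65
eef_pos: [0.5198, 0.1421, 0.0893]
tool_rot: [0.244, 0.641, 0.691, -0.229]
ft_force: [-0.2, -0.3, 0.1]
width: 0.0798
```

Request:
apply_moves(dp=[[0,0.006,0.008],[-0.001,0.016,0.02],[-0.002,0.032,0.039],[-0.003,0.05,0.062],[-0.005,0.07,0.09],[-0.007,0.09,0.125],[-0.01,0.11,0.16],[-0.01,0.125,0.185],[-0.01,0.13,0.19]], angular=[[0,0,0],[0,0,0],[0,0,0],[0,0,0],[0,0,0],[0,0,0],[0,0,0],[0,0,0],[0,0,0]], jaw=[0.08,0.08,0.08,0.08,0.08,0.08,0.08,0.08,0.08])

```text
t: 13.78
eef_pos: [0.5099, 0.2731, 0.2808]
tool_rot: [0.244, 0.641, 0.691, -0.228]
ft_force: [0.4, 0.5, -0.2]
width: 0.0801
```

```bash
python3 m2.py s3
```

```text
13.775 [0.50987085 0.27311313 0.28079621] [ 0.39571022  0.48101713 -0.15140508] [-1.02  0.98  0.63  1.06  0.08  1.54 -0.48] 0.0801177371613703
[[-0.059  0.997  0.045]
 [ 0.775  0.075 -0.628]
 [-0.629 -0.002 -0.777]]
scene 918 [[0.496 0.119 0.016]
 [0.504 0.128 0.095]
 [0.53  0.166 0.132]]
[[ 0.025  0.073  0.997]
 [-0.503  0.863 -0.05 ]
 [ 0.864  0.501 -0.058]]
[0.506 0.132 0.053]
[0.509 0.135 0.119]
top 254 [[0.502 0.121 0.125]
 [0.517 0.137 0.129]
 [0.534 0.178 0.133]]
[[-0.089  0.996 -0.003]
 [ 0.996  0.089  0.031]
 [-0.031 -0.     1.   ]]
[0.516 0.148 0.127]
[0.519 0.145 0.13 ]
```

View pics/s3.png

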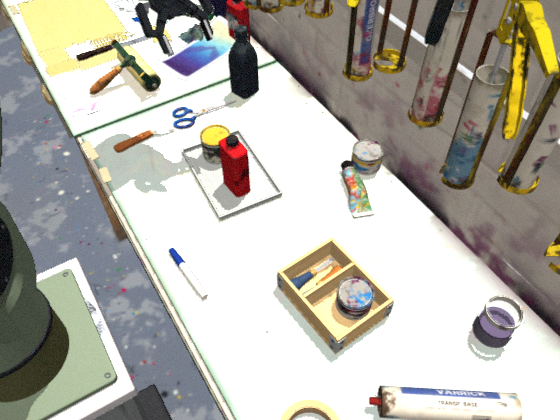

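The can stands upright in the tray at (235, 165) with the tins undisturbed and the arm clear. One shoulder-tilt reading was 1.8°, so I average a few frames before handing in.

```bash
python3 - <<'E'
from h import *
c=cam('top'); F=[manip.get_image('top') for _ in range(8)]
im=F[0][0]; D=np.stack([f[1] for f in F]); d=np.median(D,0); P=pts('top',d,c)
hsv=cv2.cvtColor(im,cv2.COLOR_RGB2HSV);H,S=hsv[...,0].astype(int),hsv[...,1]
m=((H<8)|(H>172))&(S>140)&(abs(P[...,2]-.13)<.012)&(P[...,0]>.45)&(P[...,0]<.58)&(P[...,1]>.09)&(P[...,1]<.2)
m=cv2.erode(m.astype(np.uint8),np.ones((3,3)))>0
q=P[m]; k=np.linalg.lstsq(np.c_[q[:,:2]-q[:,:2].mean(0),np.ones(len(q))],q[:,2],rcond=None)[0]; print(len(q),'slopes',k,q.mean(0))
for nm,x,y,z in [('tray',.527,.262,.063),('caddy',.558,-.23,.054)]:
    r=(abs(P[...,2]-z)<.006)&(np.hypot(P[...,0]-x,P[...,1]-y)<.045); print(nm,r.sum(),np.median(P[r],0))
print(manip.observe()['t'])
E
```

```text
263 slopes [0.02491302 0.00548696 0.12890692] [0.51709123 0.146448   0.12890692]
tray 760 [0.52944797 0.26378677 0.06145872]
caddy 729 [ 0.56299641 -0.22842521  0.04987382]
14.275
```

```bash
python3 - <<'E'
from h import *
c=cam('top'); F=[manip.get_image('top') for _ in range(6)]
P=pts('top',np.median(np.stack([f[1] for f in F]),0),c)
def slope(m):
    q=P[m]; return len(q),np.linalg.lstsq(np.c_[q[:,:2]-q[:,:2].mean(0),np.ones(len(q))],q[:,2],rcond=None)[0].round(4)
X,Y,Z=P[...,0],P[...,1],P[...,2]
print('floor',slope((abs(Z-.002)<.006)&(X>.46)&(X<.58)&(Y>.085)&(Y<.22)))
print('table',slope((abs(Z)<.006)&(X>.33)&(X<.43)&(Y>0)&(Y<.3)))
print('traytin',slope((abs(Z-.063)<.007)&(np.hypot(X-.528,Y-.263)<.028)))
print('cap',P[(abs(Z-.144)<.006)&(X>.48)&(X<.56)&(Y>.11)&(Y<.19)].mean(0))
for i in range(2):
    s,_=F[i*5]; 
im,d,cs=shot('scene'); cv2.imwrite('pics/s4.png',cv2.resize(np.clip(im[120:215,175:290,::-1].astype(int)*1.6,0,255).astype(np.uint8),None,fx=6,fy=6,interpolation=2))
E
```

```text
floor (2079, array([ 0.0011, -0.0008,  0.0024]))
table (5410, array([ 0.0015, -0.0005, -0.0007]))
traytin (479, array([ 0.0092, -0.0009,  0.0612]))
cap [0.51960591 0.14956843 0.14642396]
```

View pics/s4.png

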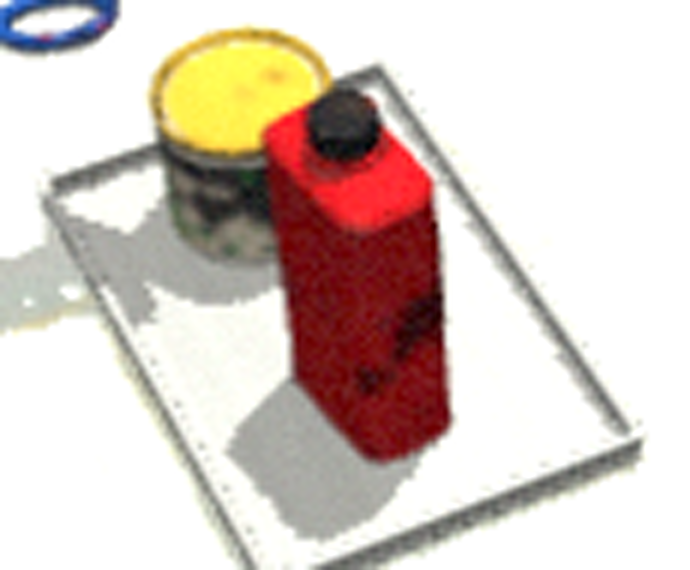

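The crop shows the can upright with its foot flat on the tray floor (foot corner at about (380, 455)), clear of the tin and the rim. The cap is at 0.146 m against 0.147 m expected, so the slight slope was edge bias on the small shoulder. I hand the job in.

```bash
python3 -c "
from workcell import manip
s=manip.observe();print(s['t'],s['ft_force']);print(manip.sign_off())"
```

```text
14.625 [ 0.08926892 -0.75921699  0.26023486]
the job is handed in; nothing more can be done
None
```

I pulled the solvent can free along its axis, stood it upright on its foot in the free part of the drip tray, and let go. The job was handed in at 14.6 s of the allowed 40 s, with the arm backed off and touching nothing.

- **Can:** it stands at about (0.518, 0.148) m, with the cap top at 0.146 m against 0.147 m expected. The crop shows its foot flat on the tray floor, clear of the tin and the rim.
- **Tins:** both still stand upright, within a few millimetres of where I first measured them.
- **Forces:** none of the readings after each move passed about 9 N, and that was the can touching the tray floor.

**One check disagreed:** depth readings on the can's small shoulder sloped about 1.4–1.8°. The cap height and the close view show the can upright, so I put this down to depth bias at the edges.

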